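# Tighten a stud rectifier with an adjustable wrench

### The job

The middle one of the three stud rectifiers on the heat sink is still slack. Slip the adjustable wrench onto its hex base, roll the worm with a fingertip until the jaws just fit with no play, then push the handle round clockwise until you feel the rectifier come up hard, and stop there: forced further, the wrench slips round on the hex. Leave the wrench lying on the hex, and keep your fingers off the ceramic and the other things on the bench.

Things in the scene. Friction and masses are not known exactly. Their poses are not given: they have to be found in the camera images.
- sink: finned aluminium heat sink standing fixed on the bench top, 210 x 215 mm, its flat top 40 mm above its underside. Origin: centre of the underside. Three stud rectifiers stand upright in a row on it, at x = -68, 0 and +68 mm, y = -62 mm in its frame.
- diode: the middle rectifier, the only one that turns: brass hex base 27 mm across flats (31.2 across corners), 12 mm high; above it a ceramic body 21 mm across with a red ring, a cap and a tab, 44 mm in all. Origin: centre of the hex's underside, 2 mm above the sink's top. x points to a hex corner (so the flats face 30, 90, 150 ... degrees from x), z up.
- diode_mark (a point): red paint dot on the corner of the middle rectifier's hex that its x axis points to, 13.5 mm from the axis, at the hex's top
- washer (a joint): how far the spring washer under the middle rectifier has been squeezed, m: -0.0001 to -0.00025 at the start, 0 when flat and the stud is down hard (0.28 mm per radian). Far too small to be read through the noise: feel for the stop. The rectifier turns clockwise (from above) under some 0.2 N m, comes to a hard stop after 23 to 52 degrees, and stays where it is left.
- wrench: adjustable wrench, 245 mm long, 16 mm thick, 0.4 to 0.5 kg, lying flat on the sink, its open mouth towards the middle rectifier and 50 to 80 mm short of it. x runs from the handle to the mouth, y towards the moving jaw, z up. Origin: the centre of a 27 mm hex held in the mouth, on the wrench's underside. Mass centre at x = -73 mm.
- grip_mid (a point): point on the grip's centre line, x = -110 mm, at half thickness; take the wrench here, across the sleeve. The black and red sleeve is 26 mm wide and 16 mm thick, from x = -95 to -228 mm; its far end overhangs the sink.
- grip_end (a point): point on the grip's centre line, x = -190 mm, at half thickness. Pushed near here towards the wrench's +y side (clockwise), the handle takes some 0.5 to 3 N; at the stop the force climbs steeply: 2 to 4 N more is tight, and somewhere above 10 N the wrench is forced round on the hex.
- jaw (a joint): opening of the jaws in m (about 0.029 to 0.031 at the start; 0.027 or a little less when snug on the hex). The worm holds it against the push of the hex.
- worm: the wrench's knurled worm, a cylinder 16 mm across and 18 mm long, axis along the wrench's y; origin its centre. Stroking its top towards the hex (wrench +x) closes the jaws, the other way opens them: 1 mm per 16 mm of stroke without slip. It drags with about 5 N at its rim: press down with 8 to 15 N, never over 35 N. When the jaws are snug it stops and the finger slips on it.
- worm_top (a point): top of the worm (does not turn with it): x = -37, y = 4, z = 17.5 mm in the wrench's frame, 1.5 mm above the flat of the head in front of it and 4 mm above the neck around it
- multimeter: bystander, to be left alone: red hand multimeter, 165 x 80 x 41 mm
- screwdriver: bystander, to be left alone: screwdriver with a red handle
- hardware_dish: bystander, to be left alone: steel dish, 80 mm across
- wash_bottle: bystander, to be left alone: white bottle with a blue cap, 130 mm tall
- mouth (a point): the wrench's origin raised to half thickness (z = 8 mm). In the wrench's frame the fixed jaw's face is at y = -13.5 mm and the moving jaw's at y = -13.5 mm + opening, both from the throat (x = -17 mm) to x = +17 mm. The wrench fits with two flats of the hex facing along its y.

How it is judged:
By the outcome, as a careful person would: the job done as asked, in the order asked, and still so for the second after the job is handed in, with the robot touching nothing.
It also fails if it takes over 72 s, if anything falls off the work surface, if the arm or the gripper's body presses on something with over 40 N, if the wrist force passes 120 N, or if a joint passes its speed limit or range.

### The arm

A 6-joint arm with a two-finger parallel gripper is mounted at the origin on the work surface. World frame = base frame: x ahead of the robot, y to its left, z up, the work surface at z = 0. Lengths are in m, angles in rad, forces in N, time in s.
With the tool pointing down it reaches from about 0.3 to 0.875 m from the base axis. Payload 6.4 kg.
Tool frame: the origin (TCP) lies midway between the tips of the shut fingers; the grasp point (between the pads) lies 19 mm behind it (ctrl.pinch_z is the distance from the TCP to the grasp point, in m); z points along the fingers, y is the line along which they close (so a half turn about z gives the same grasp; the last joint's range is limited). The gripper opens to 85 mm and grips with 20 to 120 N. Pads are 22 mm wide; open, the fingers measure 114 mm over their backs; the gripper's body (76 mm by 85 mm) begins 54 mm behind the grasp point. The pads swing forward as they close: fully open they stand 13 mm farther back than shut.
Start: joints at [1.089, 0.181, 1.607, -0, 1.354, -0.206], TCP at [0.157, 0.553, 0.231] pointing down, gripper open.
Joint ranges: [-2.99, 2.99], [-0.89, 2.07], [0.3, 2.58], [-1.14, 4.28], [0, 2.63], [-3.12, 3.12]. Speed limits (rad/s): [2.57, 2.57, 3.01, 3.14, 3.14, 3.14].

### API

Orientations are given as a unit quaternion [w, x, y, z].
In Python, from bench import ctrl gives the robot as it stands.
- The arm moves only by the tool apply_moves, never from a script. Its argument "moves" is a list of rows, each an object with "jaw": the opening, from 0 (shut) to 1 (fully open); "offset": the shift along the tool's x, y, z in mm, a list of three; "rot": the turn, a rotation vector about the tool's x, y, z in degrees, a list of three. In form: [{"jaw": jaw, "offset": [dx, dy, dz], "rot": [ax, ay, az]}, ...]. A call has exactly 5 rows; each row shifts and turns the commanded pose from where the row before left it, along the tool's axes as they then stand; what a row does not reach is not made up. A row lasts 1/8 s, in which the tool goes at most 62.5 mm and 10.7 degrees, less where a joint would pass 70% of its speed; a pose out of reach is approached as far as the arm can. A call is refused whole if a number of a shift passes 62.5 or a number of a turn 10.7, either way. A call with a gripper value outside its range is refused whole. The fingers move at their own pace and stop on an object; the grip force is fixed at half the most. Time passes only in rows, so rows that do not move let the fingers close, or fill a call up. It gives the time, the measured TCP pose, the force, the opening and the grip force at its end, in the units of the state.
- ctrl.get_obs(): the state, without advancing time (a new reading comes with each control period).
- ctrl.camera(name): name is "side" or "top" or "wrist"; returns (picture, depth): 480x640x3 uint8, red, green, blue; 480x640 float32, m along the optical axis (not along the pixel's ray), 0 where there is no reading.
- ctrl.camera_params(name): a dict with "K" (3x3 intrinsics, pixels), "cam_to_world" (4x4, takes a point from camera to world coordinates); the wrist camera has in their place "mount" (4x4, takes a point from camera to tool coordinates, whose origin is the TCP and whose axes are the flange's). Camera axes: x right, y down, z forward; pixel columns grow to the right and rows downward; lengths in m; the calibration is good to about 2 mm. A picture is of the moment at which its call begins: read the wrist's pose just before it. camera_params takes no time and is no camera call.
- ctrl.hand_in(): hands the job in; it is judged then, once.
Trained networks look in the newest picture that a camera, given by its name, has taken for a name from the list of things; names that differ only in an ending like _2 or _b are one class to them, and where a whole thing is asked for, a point or a joint stands for the part that bears it (a point fixed in the world has none). Each returns a list of dicts, best first, with "score" (0 to 1); they miss things now and then, are a little off and sometimes report something else, mostly with a low value. They report only what shows in the picture. A call takes as long as a camera call.
- ctrl.outline_of(camera, target): "region" (480x640 bool, what is visible of it) and "position" ([column, row] in pixels, amid what is visible of it).
The state is a dict: "time_s": time; "q": joint angles; "dq": joint speeds; "joint_efforts": joint torques, N m; "eef_pos": TCP position; "eef_rot": TCP orientation; "wrist_force": force on the tool from outside, world axes, zero at the start; "torque": the same for the moment, N m; "opening": opening from 0.0 (shut) to 1.0 (fully open); "grasp_force": force on a finger pad.
Only numpy, scipy, OpenCV 4.12 (cv2) and the standard library are available. Lean on these libraries where they do the work, as an engineer would, in place of code of your own. Each camera call takes 0.05 s, during which the arm holds its last target. There are 200 camera calls.

## Working session

There is one attempt and no reset: what is moved stays moved. The work goes in short steps, Python scripts to look and compute and a tool call to move; the robot and the scene stay as the last step left them, time stands still between calls to the robot, and variables do not carry over. Pictures are saved under pics/ and viewed, at most 10 in all, crops included, and the job is handed in when it is done.

Besides the shell and the picture viewer there is one more tool, called after "Request:" in YAML: its name, and indented under it one key for each argument. apply_moves: Moves the arm, as the interface text tells. Its arguments: {"type":"object","properties":{"moves":{"type":"array"}},"required":["moves"]}

```bash
mkdir -p pics
cat > h.py <<'E'
import numpy as np, cv2
from scipy.spatial.transform import Rotation as R
from bench import ctrl
def T(o):
    q=o["eef_rot"]; M=np.eye(4); M[:3,:3]=R.from_quat([q[1],q[2],q[3],q[0]]).as_matrix(); M[:3,3]=o["eef_pos"]; return M
def grab(name):
    o=ctrl.get_obs(); p=ctrl.camera_params(name); rgb,d=ctrl.camera(name)
    C=T(o)@np.array(p["mount"]) if name=="wrist" else np.array(p["cam_to_world"])
    return rgb,d,np.array(p["K"]),C
def save(rgb,f): cv2.imwrite("pics/"+f,rgb[:,:,::-1])
def pt(uv,z,K,C):  # ray to height z
    r=C[:3,:3]@np.linalg.solve(K,[uv[0],uv[1],1]); t=(z-C[2,3])/r[2]; return C[:3,3]+t*r
def dp(uv,d,K,C):
    u,v=int(round(uv[0])),int(round(uv[1])); w=d[max(v-2,0):v+3,max(u-2,0):u+3]; z=np.median(w[w>0])
    return (C@np.r_[z*np.linalg.solve(K,[uv[0],uv[1],1]),1])[:3]
def cloud(reg,d,K,C):
    v,u=np.nonzero(reg&(d>0)); z=d[v,u]; P=np.linalg.solve(K,np.c_[u,v,np.ones(len(u))].T)*z
    return (C[:3,:3]@P).T+C[:3,3]
def pix(X,K,C):
    c=np.linalg.inv(C)@np.r_[X,1]; p=K@c[:3]; return p[:2]/p[2]
E
python3 - <<'E'
from h import *
o=ctrl.get_obs(); print(o); print(ctrl.pinch_z); print(T(o).round(3))
rgb,d,K,C=grab("top"); save(rgb,"top1.png"); print(K,C.round(3))
for n in ["sink","diode","diode_mark","wrench","grip_mid","grip_end","worm","worm_top","mouth","multimeter","wash_bottle"]:
    for r in ctrl.outline_of("top",n)[:2]:
        try: print(n,round(r["score"],2),np.round(r["position"],1),dp(r["position"],d,K,C).round(4))
        except Exception as e: print(n,e)
E
```

```text
{'time_s': 0.0, 'q': array([ 1.08874251e+00,  1.81532567e-01,  1.60802547e+00, -6.98169991e-06,
        1.35380695e+00, -2.06281186e-01]), 'dq': array([ 0.00054525, -0.00035632, -0.00037387,  0.00013435, -0.00127843,
       -0.00125506]), 'joint_efforts': array([-2.99936050e-05, -4.44875908e+01, -3.51327145e+01, -2.18626583e-04,
        9.13077383e-03,  2.27544660e-05]), 'eef_pos': array([0.15627509, 0.55277086, 0.23038049]), 'eef_rot': array([-2.95795730e-04,  1.37449000e-01,  9.90508449e-01, -8.35348695e-04]), 'wrist_force': array([ 0.33199382, -0.22659339, -0.25927422]), 'torque': array([0.00475898, 0.01579815, 0.0346623 ]), 'grasp_force': 0.0, 'opening': 0.9987213812147444}
0.0187
[[-0.962  0.272 -0.001  0.156]
 [ 0.272  0.962 -0.002  0.553]
 [ 0.    -0.002 -1.     0.23 ]
 [ 0.     0.     0.     1.   ]]
[[458.13520023   0.         312.67623928]
 [  0.         458.13520023 240.789461  ]
 [  0.           0.           1.        ]] [[-0.019 -0.987  0.16   0.377]
 [-1.     0.018 -0.009  0.024]
 [ 0.006 -0.16  -0.987  1.196]
 [ 0.     0.     0.     1.   ]]
sink 0.63 [331.8 236.9] [ 0.5734 -0.0358  0.0394]
diode 0.55 [351.8 244.7] [ 0.5475 -0.0834  0.0709]
wrench 0.56 [298.1 262.2] [0.5082 0.0511 0.0531]
wrench 0.36 [352.8 245.1] [ 0.5463 -0.0858  0.0717]
grip_mid 0.61 [296.6 261.7] [0.5095 0.0548 0.0533]
grip_end 0.76 [295.1 263.9] [0.5041 0.0586 0.0529]
worm 0.52 [311.6 253.6] [0.529  0.0168 0.056 ]
worm_top 0.98 [296.9 264.5] [0.5026 0.0542 0.0521]
mouth 0.67 [295.3 264.3] [0.5031 0.0582 0.0527]
multimeter 0.93 [460.7 268.1] [ 0.4874 -0.3613  0.0383]
wash_bottle 0.9 [149.3 236. ] [0.5734 0.4099 0.0984]
```

Run:
```python
from h import *
im=cv2.imread("pics/top1.png")[140:340,210:430]; cv2.imwrite("pics/top1c.png",cv2.resize(im,(792,720)[:1]+(594,) if 0 else (660,600),interpolation=cv2.INTER_CUBIC))
```

```text
(no output)
```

View pics/top1.png

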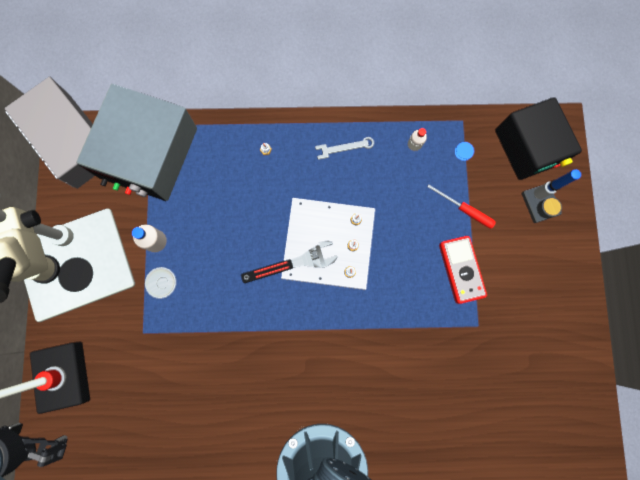

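View pics/top1c.png

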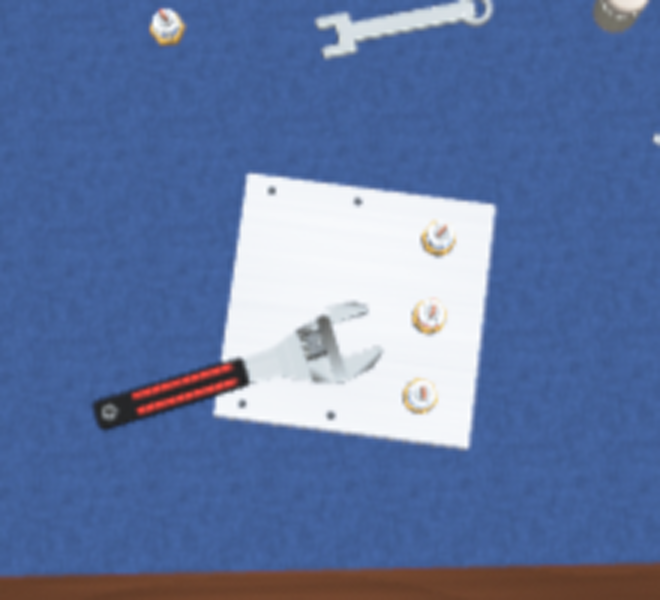

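Run:
```python
from h import *
p=ctrl.camera_params("wrist"); print(np.round(p["K"],1),np.round(p["mount"],3))
p=ctrl.camera_params("top"); K=np.array(p["K"]); C=np.array(p["cam_to_world"])
f=lambda x,y:(210+x/3,140+y/3)
for n,uv,z in [("end",(108,411),.058),("sleevefront",(246,372),.058),("jawtips",(375,330),.056),("d1",(438,240),.086),("d2",(430,315),.086),("d3",(421,393),.086),("c1",(247,175),.04),("c2",(495,206),.04),("c3",(468,448),.04),("c4",(214,415),.04)]:
    print(n,pt(f(*uv),z,K,C).round(4))
```

```text
[[424.8   0.  317. ]
 [  0.  424.8 243.2]
 [  0.    0.    1. ]] [[ 0.001 -0.965 -0.263  0.067]
 [ 1.     0.001 -0.001  0.   ]
 [ 0.001 -0.263  0.965 -0.141]
 [ 0.     0.     0.     1.   ]]
end [0.4731 0.1807 0.058 ]
sleevefront [0.5034 0.0662 0.058 ]
jawtips [ 0.537  -0.0421  0.056 ]
d1 [ 0.6068 -0.0944  0.086 ]
d2 [ 0.5444 -0.0857  0.086 ]
d3 [ 0.4807 -0.0763  0.086 ]
c1 [0.6766 0.064  0.04  ]
c2 [ 0.6454 -0.1494  0.04  ]
c3 [ 0.438  -0.1184  0.04  ]
c4 [0.4696 0.0942 0.04  ]
```

```bash
cat >> h.py <<'E'
def plan(pos,yaw,n,T0=None):
    """tool-down pose with tool y at world angle yaw (deg); n equal rows"""
    M=T(ctrl.get_obs()) if T0 is None else T0.copy()
    a=np.radians(yaw); y=np.array([np.cos(a),np.sin(a),0]); z=np.array([0,0,-1.]); Rt=np.c_[np.cross(y,z),y,z]
    rv=R.from_matrix(M[:3,:3].T@Rt).as_rotvec()/n
    st=(np.array(pos)-M[:3,3])/n
    for i in range(n):
        print((M[:3,:3].T@st*1000).round(1).tolist(),np.degrees(rv).round(2).tolist())
        M[:3,:3]=M[:3,:3]@R.from_rotvec(rv).as_matrix()
def st():
    o=ctrl.get_obs(); M=T(o); print("t",round(o["time_s"],2),"p",M[:3,3].round(4),"yaw",np.degrees(np.arctan2(M[1,1],M[0,1])).round(2),"z",M[:3,2].round(3),"F",o["wrist_force"].round(1),"open",round(o["opening"],3),o["grasp_force"])
E
python3 -c "
from h import *
plan([.515,.03,.17],14.8,15)"
```

```text
[-32.5, -27.1, 4.1] [0.0, 0.0, 3.96]
[-34.3, -24.8, 4.1] [0.0, 0.0, 3.96]
[-35.9, -22.3, 4.1] [0.0, 0.0, 3.96]
[-37.4, -19.8, 4.1] [0.0, 0.0, 3.96]
[-38.6, -17.2, 4.1] [0.0, 0.0, 3.96]
[-39.7, -14.5, 4.1] [0.0, 0.0, 3.96]
[-40.6, -11.7, 4.1] [0.0, 0.0, 3.96]
[-41.3, -8.8, 4.1] [0.0, 0.0, 3.96]
[-41.9, -6.0, 4.1] [0.0, 0.0, 3.96]
[-42.2, -3.1, 4.1] [0.0, 0.0, 3.96]
[-42.3, -0.1, 4.1] [0.0, 0.0, 3.96]
[-42.2, 2.8, 4.1] [0.0, 0.0, 3.96]
[-41.9, 5.7, 4.1] [0.0, 0.0, 3.96]
[-41.4, 8.6, 4.1] [0.0, 0.0, 3.96]
[-40.7, 11.4, 4.1] [0.0, 0.0, 3.96]
```

Request:
apply_moves:
  moves:
    - {"jaw":1,"offset":[-32.5,-27,0],"rot":[0,0,4]}
    - {"jaw":1,"offset":[-34.5,-25,0],"rot":[0,0,4]}
    - {"jaw":1,"offset":[-36,-22,0],"rot":[0,0,4]}
    - {"jaw":1,"offset":[-37.5,-20,0],"rot":[0,0,4]}
    - {"jaw":1,"offset":[-38.5,-17,0],"rot":[0,0,4]}

```text
time_s: 1.23
eef_pos: [0.2768, 0.3776, 0.2315]
eef_rot: [0.0, 0.308, 0.951, 0.0]
wrist_force: [0.2, 0.5, 0.3]
opening: 0.996
grasp_force: 0.0
```

Request:
apply_moves:
  moves:
    - {"jaw":1,"offset":[-39.5,-14.5,4],"rot":[0,0,4]}
    - {"jaw":1,"offset":[-40.5,-11.5,6],"rot":[0,0,4]}
    - {"jaw":1,"offset":[-41.5,-9,6],"rot":[0,0,4]}
    - {"jaw":1,"offset":[-42,-6,6],"rot":[0,0,4]}
    - {"jaw":1,"offset":[-42,-3,6],"rot":[0,0,4]}

```text
time_s: 1.85
eef_pos: [0.3953, 0.2026, 0.2034]
eef_rot: [0.0, 0.469, 0.883, 0.0]
wrist_force: [0.0, -0.3, 0.1]
opening: 0.997
grasp_force: 0.0
```

Request:
apply_moves:
  moves:
    - {"jaw":1,"offset":[-42,0,6],"rot":[0,0,4]}
    - {"jaw":1,"offset":[-42,3,6],"rot":[0,0,4]}
    - {"jaw":1,"offset":[-42,5.5,6],"rot":[0,0,4]}
    - {"jaw":1,"offset":[-41.5,8.5,6],"rot":[0,0,4]}
    - {"jaw":1,"offset":[-40.5,11.5,6],"rot":[0,0,3.5]}

```text
time_s: 2.48
eef_pos: [0.5133, 0.0276, 0.1733]
eef_rot: [0.0, 0.612, 0.791, 0.0]
wrist_force: [0.6, 0.7, 0.4]
opening: 0.997
grasp_force: 0.0
```

Run:
```python
from h import *
st()
rgb,d,K,C=grab("wrist"); save(rgb,"w1.png"); np.savez("w1.npz",rgb=rgb,d=d,K=K,C=C); print(C.round(3))
for n in ["diode","wrench","worm","diode_mark","worm_top"]:
    for r in ctrl.outline_of("wrist",n)[:2]:
        P=cloud(r["region"],d,K,C)
        print(n,round(r["score"],2),np.round(r["position"],1),r["region"].sum(),np.median(P,0).round(4))
        if n=="wrench" and r["score"]>.5: np.save("wreg.npy",r["region"])
```

```text
t 2.48 p [0.5133 0.0276 0.1733] yaw 14.56 z [ 0.001 -0.    -1.   ] F [0.6 0.7 0.4] open 0.997 0.0
[[ 0.968  0.243  0.067  0.496]
 [ 0.252 -0.934 -0.255  0.092]
 [ 0.001  0.264 -0.965  0.314]
 [ 0.     0.     0.     1.   ]]
diode 0.72 [324.9 407.9] 1701 [ 0.5475 -0.0832  0.0609]
wrench 0.66 [318.7 194.5] 17104 [0.5048 0.0522 0.054 ]
worm 0.53 [320.2 191.1] 16815 [0.5048 0.0528 0.054 ]
diode_mark 0.8 [324.  402.8] 1790 [ 0.5473 -0.0834  0.0603]
worm_top 0.97 [320.  195.7] 17129 [0.5048 0.0522 0.054 ]
```

View pics/w1.png

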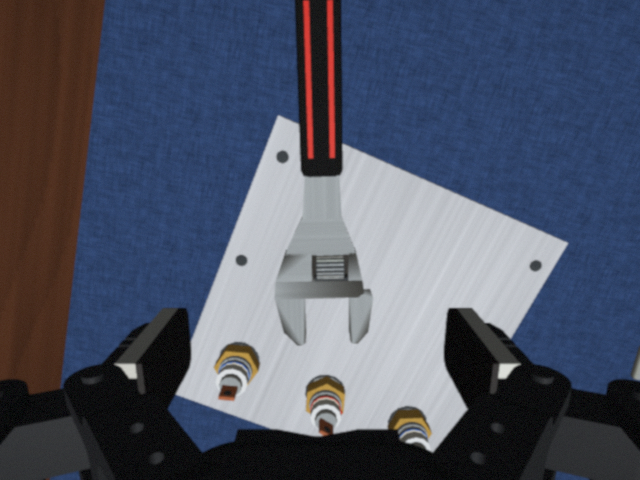

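Run:
```python
from h import *
f=np.load("w1.npz"); rgb,d,K,C=[f[k] for k in("rgb","d","K","C")]
reg=np.load("wreg.npy")
P=[]
for v in range(5,165,4):
    u=np.nonzero(reg[v])[0]
    if len(u): P.append(pt((u.mean(),v),.056,K,C))   # sleeve
P=np.array(P); c=P.mean(0); dirn=np.linalg.svd(P[:,:2]-c[:2])[2][0]; dirn*=-np.sign(dirn[1]); print("axis",c,dirn, np.degrees(np.arctan2(dirn[0],-dirn[1])), "resid",np.abs((P[:,:2]-c[:2])@[-dirn[1],dirn[0]]).max())
y=np.array([-dirn[1],dirn[0]])
for n,uv,z in [("sleevefront",(321.5,173),.056),("fix tip",(300,345),.056),("mov tip",(356,343),.056),("fixface",(304,320),.056),("movface",(350,320),.056),("worm",(331,266),.0575)]:
    p=pt(uv,z,K,C); q=p[:2]-c[:2]; print(n,p.round(4),"along",(q@dirn).round(4),"lat",(q@y).round(4))
print("med z head",np.median(cloud(reg,d,K,C)[:,2]))
a=cv2.resize(rgb[355:445,275:375],(700,600) if 0 else (660,594),interpolation=cv2.INTER_CUBIC)[:,:,::-1]; cv2.imwrite("pics/w1c.png",a)
```

```text
axis [0.49144392 0.1155387  0.056     ] [ 0.27649984 -0.96101396] 16.05141485865255 resid 0.00026093870012506166
sleevefront [0.5052 0.0671 0.056 ] along 0.0504 lat -0.0002
fix tip [ 0.5205 -0.048   0.056 ] along 0.1652 lat -0.0173
mov tip [ 0.5567 -0.037   0.056 ] along 0.1646 lat 0.0205
fixface [ 0.5186 -0.0294  0.056 ] along 0.1468 lat -0.014
movface [ 0.5482 -0.0217  0.056 ] along 0.1476 lat 0.0165
worm [0.526  0.0119 0.0575] along 0.1091 lat 0.0045
med z head 0.0539551738388965
```

View pics/w1c.png

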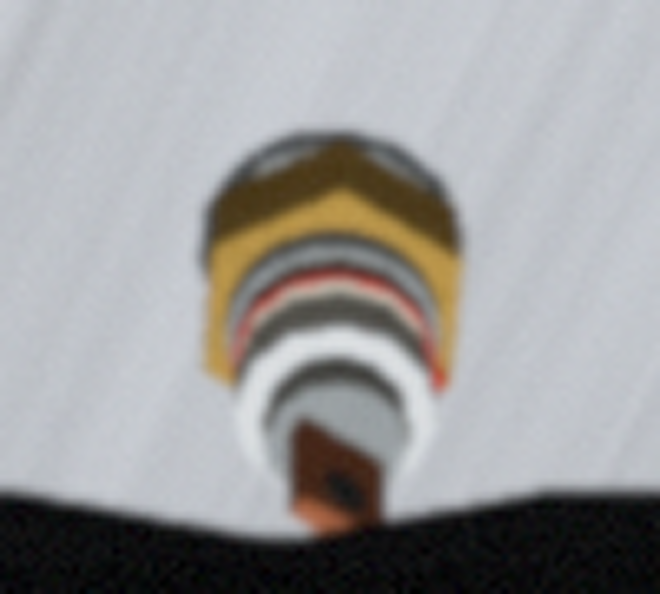

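Run:
```python
from h import *
f=np.load("w1.npz"); K,C=f["K"],f["C"]
g=lambda x,y:pt((275+x/6.6-.5,355+y/6.6-.5),.054,K,C)[:2]
pts=[(345,185),(460,248),(445,382),(207,374),(212,242)]
P=np.array([g(*p) for p in pts]); k=np.array([0,1,2,4,5])  # clockwise in image
from scipy.optimize import least_squares
def f(p):
    a=p[2]-np.radians(60)*k; return (P-np.c_[p[0]+p[3]*np.cos(a),p[1]+p[3]*np.sin(a)]).ravel()
for s in (1,):
    r=least_squares(f,[*P.mean(0),np.arctan2(*(P[0]-P.mean(0))[::-1]),.0156]); print(r.x.round(4),np.degrees(r.x[2]),np.abs(r.fun).max())
    a0=np.degrees(r.x[2]); print("corner angles",a0-60*np.arange(6),"mark",a0-120)
```

```text
[ 0.5485 -0.0879  1.7765  0.0154] 101.78608281430849 0.0007251755930590131
corner angles [ 101.78608281   41.78608281  -18.21391719  -78.21391719 -138.21391719
 -198.21391719] mark -18.213917185691514
```

Request:
apply_moves:
  moves:
    - {"jaw":0.9,"offset":[18.3,0.6,30],"rot":[0,0,-0.5]}
    - {"jaw":0.8,"offset":[18.3,0.7,30],"rot":[0,0,-0.5]}
    - {"jaw":0.8,"offset":[18.3,0.6,30],"rot":[0,0,-0.5]}
    - {"jaw":0.7,"offset":[0,0,21],"rot":[0,0,0]}
    - {"jaw":0.6,"offset":[0,0,20],"rot":[0,0,0]}

```text
time_s: 3.4
eef_pos: [0.4992, 0.084, 0.0419]
eef_rot: [0.0, 0.599, 0.801, 0.0]
wrist_force: [0.5, 0.2, 0.6]
opening: 0.598
grasp_force: 0.0
```

Request:
apply_moves:
  moves:
    - {"jaw":0.5,"offset":[0,0,0],"rot":[0,0,0]}
    - {"jaw":0.4,"offset":[0,0,0],"rot":[0,0,0]}
    - {"jaw":0.35,"offset":[0,0,0],"rot":[0,0,0]}
    - {"jaw":0.2,"offset":[0,0,0],"rot":[0,0,0]}
    - {"jaw":0.15,"offset":[0,0,0],"rot":[0,0,0]}

```text
time_s: 4.03
eef_pos: [0.5009, 0.0825, 0.0437]
eef_rot: [0.001, 0.6, 0.8, 0.001]
wrist_force: [-0.8, 1.0, 6.0]
opening: 0.282
grasp_force: 59.5
```

Run:
```python
from h import *
st()
rgb,d,K,C=grab("wrist"); save(rgb,"w2.png"); np.savez("w2.npz",rgb=rgb,d=d,K=K,C=C)
```

```text
t 4.03 p [0.5009 0.0825 0.0437] yaw 16.2 z [ 0.002  0.    -1.   ] F [-0.8  1.   6. ] open 0.282 59.48378384113312
```

View pics/w2.png

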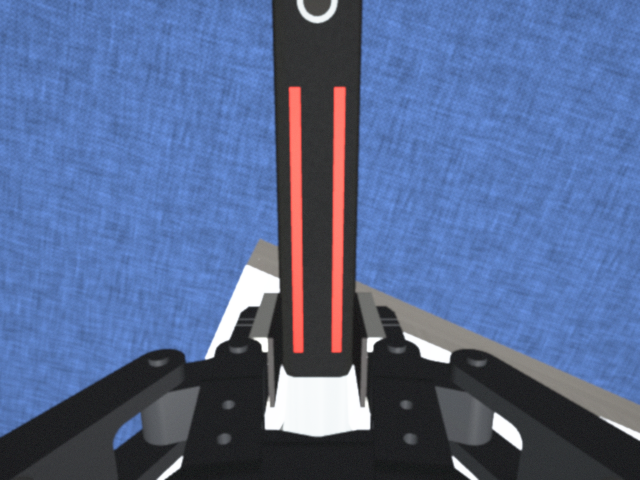

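Request:
apply_moves:
  moves:
    - {"jaw":0.15,"offset":[0,0,-2],"rot":[0,0,0]}
    - {"jaw":0.15,"offset":[-8,2,0],"rot":[0,0,1.1]}
    - {"jaw":0.15,"offset":[-8,2,0],"rot":[0,0,1.1]}
    - {"jaw":0.15,"offset":[-8,2,0],"rot":[0,0,1.1]}
    - {"jaw":0.15,"offset":[-7,1.7,0],"rot":[0,0,1.1]}

```text
time_s: 4.7
eef_pos: [0.5154, 0.0536, 0.0441]
eef_rot: [-0.0, 0.631, 0.775, -0.0]
wrist_force: [1.0, 0.6, -3.9]
opening: 0.283
grasp_force: 59.2
```

Request:
apply_moves:
  moves:
    - {"jaw":0.15,"offset":[0,0,0],"rot":[0,0,0]}
    - {"jaw":0.15,"offset":[0,0,0],"rot":[0,0,0]}
    - {"jaw":0.15,"offset":[0,0,0],"rot":[0,0,0]}
    - {"jaw":0.15,"offset":[0,0,0],"rot":[0,0,0]}
    - {"jaw":0.15,"offset":[0,0,0],"rot":[0,0,0]}

```text
time_s: 5.32
eef_pos: [0.515, 0.0545, 0.0443]
eef_rot: [-0.0, 0.631, 0.776, -0.0]
wrist_force: [0.1, 0.5, -4.0]
opening: 0.284
grasp_force: 59.1
```

Run:
```python
from h import *
st()
p=ctrl.camera_params("side"); print(np.array(p["cam_to_world"]).round(3),np.array(p["K"]).round(0)[0])
rgb,d,K,C=grab("side"); np.savez("s1.npz",rgb=rgb,d=d,K=K,C=C)
u,v=pix([.5485,-.0879,.054],K,C); print(u,v)
rt,dt,Kt,Ct=grab("top"); ut,vt=pix([.5485,-.0879,.054],Kt,Ct); print(ut,vt)
f=lambda im,u,v,w:cv2.resize(im[int(v)-w:int(v)+w,int(u)-w:int(u)+w],(400,400),interpolation=cv2.INTER_CUBIC)
save(np.hstack([f(rgb,u,v,50),f(rt,ut-10,vt,35)]),"s1.png")
```

```text
t 5.33 p [0.515  0.0545 0.0443] yaw 11.81 z [-0.  0. -1.] F [ 0.1  0.5 -4. ] open 0.284 59.12616491317749
[[ 0.986 -0.106  0.125  0.43 ]
 [-0.164 -0.665  0.729 -0.729]
 [ 0.006 -0.739 -0.673  0.764]
 [ 0.     0.     0.     1.   ]] [485.   0. 317.]
320.27199131859805 279.5525723214344
352.96738285723876 245.28871892072692
```

View pics/s1.png

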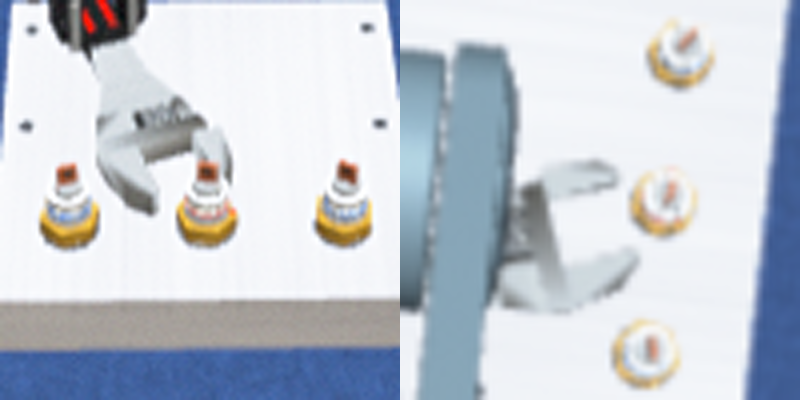

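Request:
apply_moves:
  moves:
    - {"jaw":0.15,"offset":[-5,2,0],"rot":[0,0,0]}
    - {"jaw":0.15,"offset":[-5,0,0],"rot":[0,0,0]}
    - {"jaw":0.15,"offset":[-5,0,0],"rot":[0,0,0]}
    - {"jaw":0.15,"offset":[-5,0,0],"rot":[0,0,0]}
    - {"jaw":0.15,"offset":[0,0,0],"rot":[0,0,0]}

```text
time_s: 6.05
eef_pos: [0.5214, 0.0345, 0.0443]
eef_rot: [0.0, 0.631, 0.776, -0.0]
wrist_force: [0.0, -0.2, -5.0]
opening: 0.283
grasp_force: 59.1
```

Request:
apply_moves:
  moves:
    - {"jaw":0.15,"offset":[-4,0,0],"rot":[0,0,0]}
    - {"jaw":0.15,"offset":[-4,0,0],"rot":[0,0,0]}
    - {"jaw":0.15,"offset":[-3,0,0],"rot":[0,0,0]}
    - {"jaw":0.15,"offset":[-2,0,0],"rot":[0,0,0]}
    - {"jaw":0.15,"offset":[0,0,0],"rot":[0,0,0]}

```text
time_s: 6.68
eef_pos: [0.524, 0.0222, 0.0443]
eef_rot: [0.0, 0.631, 0.776, -0.0]
wrist_force: [-0.4, -0.6, -3.3]
opening: 0.284
grasp_force: 59.1
```

Run:
```python
from h import *
st()
rgb,d,K,C=grab("side")
u,v=pix([.5485,-.0879,.054],K,C)
rt,dt,Kt,Ct=grab("top"); ut,vt=pix([.5485,-.0879,.054],Kt,Ct)
f=lambda im,u,v,w:cv2.resize(im[int(v)-w:int(v)+w,int(u)-w:int(u)+w],(400,400),interpolation=cv2.INTER_CUBIC)
save(np.hstack([f(rgb,u,v,30),f(rt,ut-10,vt,30)]),"s2.png")
```

```text
t 6.67 p [0.524  0.0222 0.0443] yaw 11.79 z [ 0. -0. -1.] F [-0.4 -0.6 -3.3] open 0.284 59.136139154434204
```

View pics/s2.png

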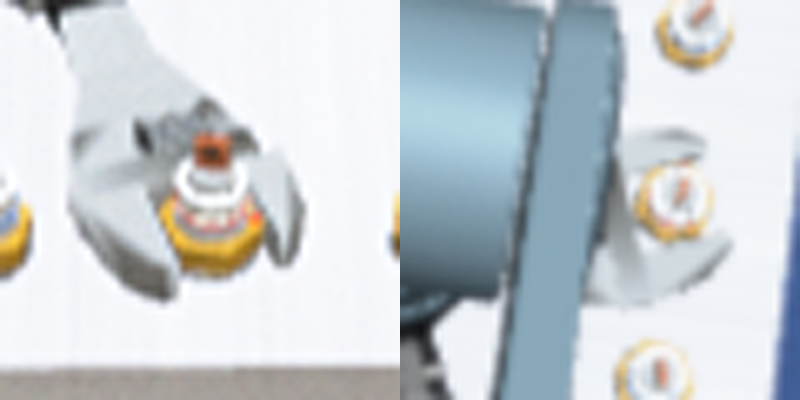

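Request:
apply_moves:
  moves:
    - {"jaw":0.15,"offset":[-1,0,0],"rot":[0,0,0]}
    - {"jaw":0.15,"offset":[-0.7,0,0],"rot":[0,0,0]}
    - {"jaw":0.15,"offset":[0,0,0.6],"rot":[0,0,0]}
    - {"jaw":0.15,"offset":[0,0,0],"rot":[0,0,0]}
    - {"jaw":0.15,"offset":[0,0,0],"rot":[0,0,0]}

```text
time_s: 7.4
eef_pos: [0.5243, 0.0208, 0.0438]
eef_rot: [0.0, 0.631, 0.776, 0.0]
wrist_force: [-1.2, 1.1, -0.9]
opening: 0.285
grasp_force: 59.3
```

Request:
apply_moves:
  moves:
    - {"jaw":0.5,"offset":[0,0,0],"rot":[0,0,0]}
    - {"jaw":0.6,"offset":[0,0,0],"rot":[0,0,0]}
    - {"jaw":0.8,"offset":[0,0,-25],"rot":[0,0,0]}
    - {"jaw":1,"offset":[15,0,-55],"rot":[0,0,0]}
    - {"jaw":1,"offset":[15,0,-55],"rot":[0,0,0]}

```text
time_s: 8.02
eef_pos: [0.5179, 0.0503, 0.1802]
eef_rot: [-0.0, 0.631, 0.776, -0.0]
wrist_force: [1.4, -0.2, -0.4]
opening: 1.002
grasp_force: 0.0
```

Run:
```python
from h import *
st()
rgb,d,K,C=grab("wrist"); np.savez("w3.npz",rgb=rgb,d=d,K=K,C=C)
r=[x for x in ctrl.outline_of("wrist","wrench")][0]; reg=r["region"]; np.save("wreg3.npy",reg); print(r["score"],r["position"])
u,v=pix([.5485,-.0879,.054],K,C); print(u,v)
u0=int(np.clip(u-70,0,500)); v0=int(np.clip(v-90,0,375)); print(u0,v0)
save(cv2.resize(rgb[v0:v0+105,u0:u0+140],(800,600),interpolation=cv2.INTER_CUBIC),"w3c.png")
```

```text
t 8.03 p [0.5179 0.0503 0.1802] yaw 11.76 z [-0. -0. -1.] F [ 1.4 -0.2 -0.4] open 1.002 0.0Traceback (most recent call last):
  File "<stdin>", line 4, in <module>
IndexError: list index out of range
```

Run:
```python
from h import *
f=np.load("w3.npz"); rgb,K,C=f["rgb"],f["K"],f["C"]
u,v=pix([.5485,-.0879,.054],K,C); print(u,v)
u0=int(np.clip(u-80,0,480)); v0=int(np.clip(v-95,0,360)); print(u0,v0)
save(cv2.resize(rgb[v0:v0+120,u0:u0+160],(800,600),interpolation=cv2.INTER_CUBIC),"w3c.png")
# sleeve: black/red pixels
hsv=cv2.cvtColor(rgb,cv2.COLOR_RGB2HSV)
m=(rgb.max(2)<60)|((rgb[:,:,0]>150)&(rgb[:,:,1]<110)&(rgb[:,:,2]<110))
P=[]
for vv in range(3,150,4):
    q=np.nonzero(m[vv,220:420])[0]+220
    if len(q)>20: P.append([*pt(((q.min()+q.max())/2,vv),.056,K,C)[:2],q.min(),q.max()]) 
P=np.array(P); c=P[:,:2].mean(0); dr=np.linalg.svd(P[:,:2]-c)[2][0]; dr*=-np.sign(dr[1]); print(c,dr,"wrench y angle",np.degrees(np.arctan2(dr[0],-dr[1])),P[::8,2:])
```

```text
320.28838927802695 420.4999425959084
240 325
[0.50330859 0.11675724] [ 0.20943088 -0.97782345] wrench y angle 12.089002630252425 [[299. 335.]
 [297. 337.]]
```

View pics/w3c.png

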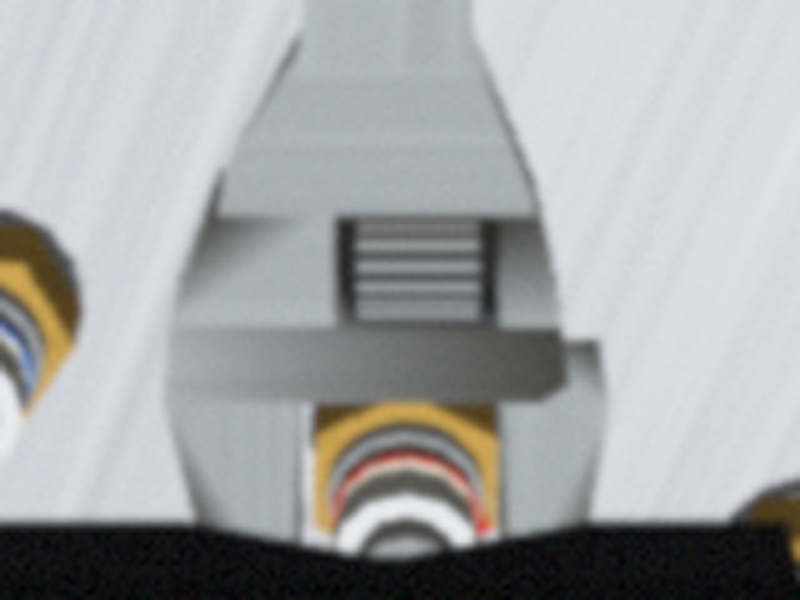

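Run:
```python
from h import *
f=np.load("w3.npz"); K,C=f["K"],f["C"]
for n,(x,y),z in [("worm",(418,268),.0575),("throatL",(318,403),.056),("wormslot front",(418,326),.056),("slot back",(418,216),.0535)]:
    print(n,pt((240+x/5-.4,325+y/5-.4),z,K,C).round(4))
plan([.5394,-.0333,.075],12,3)
st()
```

```text
worm [ 0.5427 -0.0507  0.0575]
throatL [ 0.5334 -0.0762  0.056 ]
wormslot front [ 0.5449 -0.0608  0.056 ]
slot back [ 0.5416 -0.045   0.0535]
[-28.4, -0.6, 37.1] [0.23, 0.07, -0.04]
[-28.5, -0.5, 37.0] [0.23, 0.07, -0.04]
[-28.5, -0.4, 37.0] [0.23, 0.07, -0.04]
t 8.12 p [0.5223 0.0507 0.1859] yaw 11.87 z [ 0.013 -0.001 -1.   ] F [ 0.5 -0.4 -0.5] open 1.0 0.0
```

Request:
apply_moves:
  moves:
    - {"jaw":0,"offset":[-24,0.3,15],"rot":[0,0,0]}
    - {"jaw":0,"offset":[-24,0.3,25],"rot":[0,0,0]}
    - {"jaw":0,"offset":[-24,0.3,30],"rot":[0,0,0]}
    - {"jaw":0,"offset":[-24,0.4,30],"rot":[0,0,0]}
    - {"jaw":0,"offset":[0,0,0],"rot":[0,0,0]}

```text
time_s: 8.75
eef_pos: [0.5372, -0.0444, 0.076]
eef_rot: [-0.002, 0.632, 0.775, -0.001]
wrist_force: [-0.4, 0.2, 0.6]
opening: -0.0
grasp_force: 0.0
```

Run:
```python
from h import *
st(); rgb,d,K,C=grab("side"); st()
u,v=pix([.5485,-.0879,.07],K,C)
f=lambda im,u,v,w:cv2.resize(im[int(v)-w:int(v)+w,int(u)-w:int(u)+w],(500,500),interpolation=cv2.INTER_CUBIC)
save(f(rgb,u,v-20,60),"s3.png")
```

```text
t 8.75 p [ 0.5372 -0.0444  0.076 ] yaw 11.66 z [-0.005  0.001 -1.   ] F [-0.4  0.2  0.6] open -0.0 0.0
t 8.8 p [ 0.5381 -0.0438  0.0776] yaw 11.7 z [-0.003  0.001 -1.   ] F [0.3 0.1 0. ] open -0.002 0.0
```

View pics/s3.png

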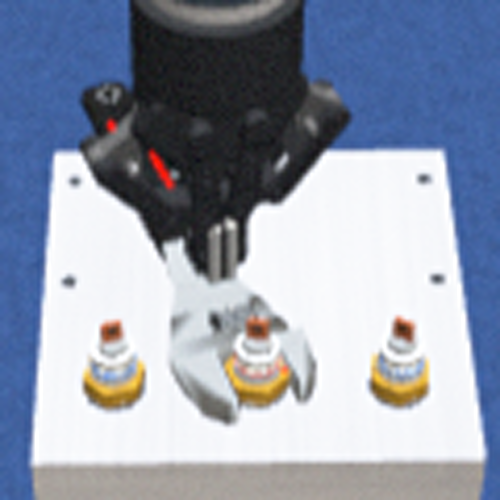

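Request:
apply_moves:
  moves:
    - {"jaw":0,"offset":[0,3,8],"rot":[0,0,0]}
    - {"jaw":0,"offset":[0,0,8],"rot":[0,0,0]}
    - {"jaw":0,"offset":[0,0,2],"rot":[0,0,0]}
    - {"jaw":0,"offset":[0,0,0],"rot":[0,0,0]}
    - {"jaw":0,"offset":[0,0,0],"rot":[0,0,0]}

```text
time_s: 9.43
eef_pos: [0.5421, -0.0429, 0.061]
eef_rot: [0.0, 0.631, 0.776, 0.0]
wrist_force: [-0.4, 0.4, 0.6]
opening: -0.004
grasp_force: 0.0
```

Request:
apply_moves:
  moves:
    - {"jaw":0,"offset":[0,0,1],"rot":[0,0,0]}
    - {"jaw":0,"offset":[0,0,1],"rot":[0,0,0]}
    - {"jaw":0,"offset":[0,0,1],"rot":[0,0,0]}
    - {"jaw":0,"offset":[0,0,0],"rot":[0,0,0]}
    - {"jaw":0,"offset":[0,0,0],"rot":[0,0,0]}

```text
time_s: 10.05
eef_pos: [0.5419, -0.043, 0.0577]
eef_rot: [-0.0, 0.631, 0.776, -0.0]
wrist_force: [0.1, 0.1, 0.2]
opening: -0.001
grasp_force: 0.0
```

Request:
apply_moves:
  moves:
    - {"jaw":0,"offset":[0,0,0.6],"rot":[0,0,0]}
    - {"jaw":0,"offset":[0,0,0.6],"rot":[0,0,0]}
    - {"jaw":0,"offset":[0,0,0.6],"rot":[0,0,0]}
    - {"jaw":0,"offset":[0,0,0],"rot":[0,0,0]}
    - {"jaw":0,"offset":[0,0,0],"rot":[0,0,0]}

```text
time_s: 10.68
eef_pos: [0.5421, -0.0429, 0.0562]
eef_rot: [0.0, 0.631, 0.776, 0.0]
wrist_force: [-1.6, 1.7, 4.1]
opening: 0.004
grasp_force: 2.3
```

Request:
apply_moves:
  moves:
    - {"jaw":0,"offset":[0,0,-1.2],"rot":[0,0,0]}
    - {"jaw":0,"offset":[-3.5,0,0],"rot":[0,0,0]}
    - {"jaw":0,"offset":[0,0,0.5],"rot":[0,0,0]}
    - {"jaw":0,"offset":[0,0,0.5],"rot":[0,0,0]}
    - {"jaw":0,"offset":[0,0,0],"rot":[0,0,0]}

```text
time_s: 11.3
eef_pos: [0.5426, -0.0456, 0.0568]
eef_rot: [-0.001, 0.631, 0.776, 0.0]
wrist_force: [-4.5, 5.4, 9.9]
opening: -0.002
grasp_force: 5.6
```

Request:
apply_moves:
  moves:
    - {"jaw":0,"offset":[-3,0,-0.2],"rot":[0,0,0]}
    - {"jaw":0,"offset":[-3,0,0],"rot":[0,0,0]}
    - {"jaw":0,"offset":[-3,0,0],"rot":[0,0,0]}
    - {"jaw":0,"offset":[0,0,0],"rot":[0,0,0]}
    - {"jaw":0,"offset":[0,0,0],"rot":[0,0,0]}

```text
time_s: 11.92
eef_pos: [0.5445, -0.0549, 0.0572]
eef_rot: [-0.0, 0.631, 0.776, 0.0]
wrist_force: [-3.8, 3.4, 11.7]
opening: -0.002
grasp_force: 5.8
```

Request:
apply_moves:
  moves:
    - {"jaw":0,"offset":[-2,0,0],"rot":[0,0,0]}
    - {"jaw":0,"offset":[-2,0,0],"rot":[0,0,0]}
    - {"jaw":0,"offset":[0,0,0],"rot":[0,0,0]}
    - {"jaw":0,"offset":[0,0,-6],"rot":[0,0,0]}
    - {"jaw":0,"offset":[0,0,0],"rot":[0,0,0]}

```text
time_s: 12.55
eef_pos: [0.5457, -0.0595, 0.0626]
eef_rot: [0.001, 0.631, 0.776, 0.0]
wrist_force: [1.4, 0.2, -0.1]
opening: -0.003
grasp_force: 0.0
```

Request:
apply_moves:
  moves:
    - {"jaw":0,"offset":[14,0,0],"rot":[0,0,0]}
    - {"jaw":0,"offset":[0,0,4],"rot":[0,0,0]}
    - {"jaw":0,"offset":[0,0,2],"rot":[0,0,0]}
    - {"jaw":0,"offset":[-2,0,0],"rot":[0,0,0]}
    - {"jaw":0,"offset":[-2.5,0,0],"rot":[0,0,0]}

```text
time_s: 13.18
eef_pos: [0.543, -0.0483, 0.0571]
eef_rot: [-0.001, 0.631, 0.776, 0.0]
wrist_force: [-6.2, 5.5, 14.2]
opening: 0.001
grasp_force: 7.3
```

Request:
apply_moves:
  moves:
    - {"jaw":0,"offset":[-2.5,0,0],"rot":[0,0,0]}
    - {"jaw":0,"offset":[-2.5,0,0],"rot":[0,0,0]}
    - {"jaw":0,"offset":[-2.5,0,0],"rot":[0,0,0]}
    - {"jaw":0,"offset":[-2,0,0],"rot":[0,0,0]}
    - {"jaw":0,"offset":[0,0,0],"rot":[0,0,0]}

```text
time_s: 13.8
eef_pos: [0.5456, -0.0585, 0.0572]
eef_rot: [-0.0, 0.631, 0.776, 0.0]
wrist_force: [-4.7, 4.1, 11.8]
opening: -0.002
grasp_force: 5.7
```

Request:
apply_moves:
  moves:
    - {"jaw":0,"offset":[0,0,-6],"rot":[0,0,0]}
    - {"jaw":0,"offset":[14,0,0],"rot":[0,0,0]}
    - {"jaw":0,"offset":[0,0,4],"rot":[0,0,0]}
    - {"jaw":0,"offset":[0,0,2],"rot":[0,0,0]}
    - {"jaw":0,"offset":[-2.5,0,0],"rot":[0,0,0]}

```text
time_s: 14.42
eef_pos: [0.5424, -0.0461, 0.0567]
eef_rot: [-0.002, 0.631, 0.776, 0.001]
wrist_force: [-4.9, 10.0, 15.8]
opening: 0.001
grasp_force: 8.3
```

Request:
apply_moves:
  moves:
    - {"jaw":0,"offset":[-2.5,0,0],"rot":[0,0,0]}
    - {"jaw":0,"offset":[-2.5,0,0],"rot":[0,0,0]}
    - {"jaw":0,"offset":[-2.5,0,0],"rot":[0,0,0]}
    - {"jaw":0,"offset":[-2,0,0],"rot":[0,0,0]}
    - {"jaw":0,"offset":[-2,0,0],"rot":[0,0,0]}

```text
time_s: 15.05
eef_pos: [0.5456, -0.0583, 0.0572]
eef_rot: [-0.0, 0.631, 0.776, 0.001]
wrist_force: [-3.7, 5.1, 12.5]
opening: 0.003
grasp_force: 6.0
```

Request:
apply_moves:
  moves:
    - {"jaw":0,"offset":[0,0,-6],"rot":[0,0,0]}
    - {"jaw":0,"offset":[14,0,0],"rot":[0,0,0]}
    - {"jaw":0,"offset":[0,0,4],"rot":[0,0,0]}
    - {"jaw":0,"offset":[0,0,2],"rot":[0,0,0]}
    - {"jaw":0,"offset":[-2.5,0,0],"rot":[0,0,0]}

```text
time_s: 15.68
eef_pos: [0.5424, -0.0461, 0.0566]
eef_rot: [-0.002, 0.631, 0.776, 0.001]
wrist_force: [-5.6, 9.7, 14.2]
opening: 0.002
grasp_force: 8.4
```

Request:
apply_moves:
  moves:
    - {"jaw":0,"offset":[-2.5,0,0],"rot":[0,0,0]}
    - {"jaw":0,"offset":[-2.5,0,0],"rot":[0,0,0]}
    - {"jaw":0,"offset":[-2.5,0,0],"rot":[0,0,0]}
    - {"jaw":0,"offset":[-2,0,0],"rot":[0,0,0]}
    - {"jaw":0,"offset":[-2,0,0],"rot":[0,0,0]}

```text
time_s: 16.3
eef_pos: [0.5455, -0.058, 0.0572]
eef_rot: [-0.001, 0.631, 0.776, 0.001]
wrist_force: [-3.9, 6.1, 12.4]
opening: -0.0
grasp_force: 6.4
```

Request:
apply_moves:
  moves:
    - {"jaw":0,"offset":[0,0,-6],"rot":[0,0,0]}
    - {"jaw":0,"offset":[14,0,0],"rot":[0,0,0]}
    - {"jaw":0,"offset":[0,0,4],"rot":[0,0,0]}
    - {"jaw":0,"offset":[0,0,2],"rot":[0,0,0]}
    - {"jaw":0,"offset":[-2.5,0,0],"rot":[0,0,0]}

```text
time_s: 16.92
eef_pos: [0.5424, -0.046, 0.0566]
eef_rot: [-0.002, 0.631, 0.776, 0.001]
wrist_force: [-5.3, 12.5, 14.8]
opening: -0.0
grasp_force: 8.4
```

Request:
apply_moves:
  moves:
    - {"jaw":0,"offset":[-2.5,0,0],"rot":[0,0,0]}
    - {"jaw":0,"offset":[-2.5,0,0],"rot":[0,0,0]}
    - {"jaw":0,"offset":[-2.5,0,0],"rot":[0,0,0]}
    - {"jaw":0,"offset":[-2,0,0],"rot":[0,0,0]}
    - {"jaw":0,"offset":[-2,0,0],"rot":[0,0,0]}

```text
time_s: 17.55
eef_pos: [0.5451, -0.0568, 0.0572]
eef_rot: [-0.002, 0.631, 0.776, 0.001]
wrist_force: [-4.3, 8.6, 14.8]
opening: 0.004
grasp_force: 7.5
```

Request:
apply_moves:
  moves:
    - {"jaw":0,"offset":[0,0,-15],"rot":[0,0,0]}
    - {"jaw":0.3,"offset":[25,0,-30],"rot":[0,0,0]}
    - {"jaw":0.7,"offset":[30,0,-35],"rot":[0,0,0]}
    - {"jaw":1,"offset":[30,0,-40],"rot":[0,0,0]}
    - {"jaw":1,"offset":[0,0,0],"rot":[0,0,0]}

```text
time_s: 18.18
eef_pos: [0.53, 0.0251, 0.1801]
eef_rot: [0.003, 0.63, 0.777, 0.002]
wrist_force: [0.6, 0.6, -1.0]
opening: 0.845
grasp_force: 0.0
```

Run:
```python
from h import *
st()
rgb,d,K,C=grab("wrist"); np.savez("w4.npz",rgb=rgb,d=d,K=K,C=C); st()
u,v=pix([.5485,-.0879,.054],K,C)
u0=int(np.clip(u-80,0,480)); v0=int(np.clip(v-95,0,360)); print(u,v,u0,v0)
save(cv2.resize(rgb[v0:v0+120,u0:u0+160],(800,600),interpolation=cv2.INTER_CUBIC),"w4c.png")
m=(rgb.max(2)<60)|((rgb[:,:,0]>150)&(rgb[:,:,1]<110)&(rgb[:,:,2]<110))
P=[]
for vv in range(3,150,4):
    q=np.nonzero(m[vv,220:420])[0]+220
    if 20<len(q) and np.ptp(q)<60: P.append(pt(((q.min()+q.max())/2,vv),.056,K,C)[:2]) 
P=np.array(P); c=P.mean(0); dr=np.linalg.svd(P-c)[2][0]; dr*=-np.sign(dr[1]); print(c,dr,"wrench y angle",np.degrees(np.arctan2(dr[0],-dr[1])))
```

```text
t 18.18 p [0.53   0.0251 0.1801] yaw 11.93 z [ 0.007 -0.001 -1.   ] F [ 0.6  0.6 -1. ] open 0.845 0.0
t 18.23 p [0.529  0.0243 0.178 ] yaw 11.89 z [ 0.004 -0.001 -1.   ] F [ 0.  -0.3 -0.8] open 0.927 0.0
309.34435668530824 387.62534616694956 229 292
[0.50608912 0.10304924] [ 0.21963114 -0.97558299] wrench y angle 12.68736884904307
```

View pics/w4c.png

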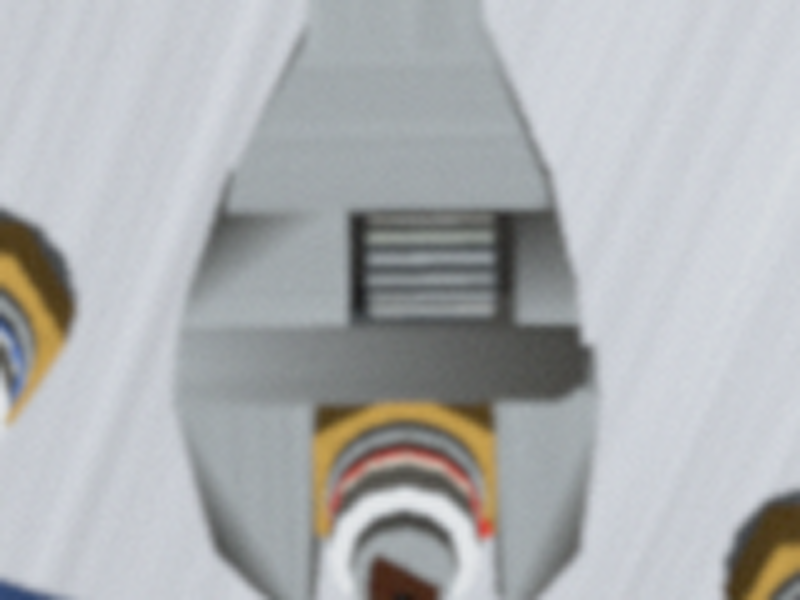

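Request:
apply_moves:
  moves:
    - {"jaw":0.5,"offset":[-30,0,40],"rot":[0,0,0]}
    - {"jaw":0,"offset":[-30,0,35],"rot":[0,0,0]}
    - {"jaw":0,"offset":[-11,0,30],"rot":[0,0,0]}
    - {"jaw":0,"offset":[0,0,9],"rot":[0,0,0]}
    - {"jaw":0,"offset":[0,0,0],"rot":[0,0,0]}

```text
time_s: 18.85
eef_pos: [0.5415, -0.0453, 0.0613]
eef_rot: [-0.001, 0.631, 0.776, -0.0]
wrist_force: [-0.7, 1.2, 1.3]
opening: -0.001
grasp_force: 0.0
```

```bash
python3 -c "
from h import *
st()"
```

```text
t 18.85 p [ 0.5415 -0.0453  0.0613] yaw 11.77 z [-0.002  0.001 -1.   ] F [-0.7  1.2  1.3] open -0.001 0.0
```

Request:
apply_moves:
  moves:
    - {"jaw":0,"offset":[0,0,4],"rot":[0,0,0]}
    - {"jaw":0,"offset":[0,0,1.8],"rot":[0,0,0]}
    - {"jaw":0,"offset":[-2.5,0,0],"rot":[0,0,0]}
    - {"jaw":0,"offset":[-2.5,0,0],"rot":[0,0,0]}
    - {"jaw":0,"offset":[0,0,0],"rot":[0,0,0]}

```text
time_s: 19.48
eef_pos: [0.5442, -0.0502, 0.0574]
eef_rot: [0.001, 0.631, 0.776, 0.0]
wrist_force: [-0.5, 2.7, 5.8]
opening: 0.003
grasp_force: 3.1
```

Request:
apply_moves:
  moves:
    - {"jaw":0,"offset":[-2.5,0,0],"rot":[0,0,0]}
    - {"jaw":0,"offset":[-2.5,0,0],"rot":[0,0,0]}
    - {"jaw":0,"offset":[-2,0,0],"rot":[0,0,0]}
    - {"jaw":0,"offset":[-2,0,0],"rot":[0,0,0]}
    - {"jaw":0,"offset":[0,0,0],"rot":[0,0,0]}

```text
time_s: 20.1
eef_pos: [0.5459, -0.0589, 0.0574]
eef_rot: [0.0, 0.631, 0.776, 0.0]
wrist_force: [-1.1, 4.0, 7.1]
opening: -0.003
grasp_force: 3.2
```

Request:
apply_moves:
  moves:
    - {"jaw":0,"offset":[0,0,-6],"rot":[0,0,0]}
    - {"jaw":0,"offset":[12,0,0],"rot":[0,0,0]}
    - {"jaw":0,"offset":[0,0,4],"rot":[0,0,0]}
    - {"jaw":0,"offset":[0,0,2.5],"rot":[0,0,0]}
    - {"jaw":0,"offset":[-3,0,0],"rot":[0,0,0]}

```text
time_s: 20.72
eef_pos: [0.5431, -0.0486, 0.0571]
eef_rot: [-0.001, 0.631, 0.776, 0.001]
wrist_force: [-6.8, 13.3, 17.8]
opening: -0.001
grasp_force: 9.3
```

Request:
apply_moves:
  moves:
    - {"jaw":0,"offset":[-2.5,0,0],"rot":[0,0,0]}
    - {"jaw":0,"offset":[-2.5,0,0],"rot":[0,0,0]}
    - {"jaw":0,"offset":[-2,0,0],"rot":[0,0,0]}
    - {"jaw":0,"offset":[-2,0,0],"rot":[0,0,0]}
    - {"jaw":0,"offset":[0,0,0],"rot":[0,0,0]}

```text
time_s: 21.35
eef_pos: [0.5459, -0.0578, 0.0572]
eef_rot: [-0.0, 0.631, 0.776, 0.001]
wrist_force: [-3.0, 8.2, 13.8]
opening: 0.005
grasp_force: 7.0
```

Request:
apply_moves:
  moves:
    - {"jaw":0,"offset":[0,0,-30],"rot":[0,0,0]}
    - {"jaw":0,"offset":[27,-14.5,-5],"rot":[0,0,0]}
    - {"jaw":0,"offset":[27,-14.5,0],"rot":[0,0,0]}
    - {"jaw":0,"offset":[26.5,-14.5,5],"rot":[0,0,-0.5]}
    - {"jaw":0,"offset":[0,0,5],"rot":[0,0,0]}

```text
time_s: 21.98
eef_pos: [0.4846, 0.0121, 0.0802]
eef_rot: [-0.001, 0.627, 0.779, -0.0]
wrist_force: [0.8, 1.2, 0.7]
opening: -0.002
grasp_force: 0.0
```

```bash
cat >> h.py <<'E'
D=np.array([.5485,-.0879])
def ws(a=12.5):
    o=ctrl.get_obs(); M=T(o); st(); r=M[:2,3]-D; y=M[:2,1]/np.linalg.norm(M[:2,1]); x=np.array([y[1],-y[0]]); F=o["wrist_force"][:2]
    print("wrench-frame pos",(r@x*1000).round(1),(r@y*1000).round(1),"Fx",(F@x).round(1),"Fy",(F@y).round(1))
E
python3 -c "
from h import *
ws()"
```

```text
t 21.98 p [0.4846 0.0121 0.0802] yaw 12.41 z [-0.002  0.    -1.   ] F [0.8 1.2 0.7] open -0.002 0.0
wrench-frame pos -111.4 -40.9 Fx -1.0 Fy 1.0
```

Request:
apply_moves:
  moves:
    - {"jaw":0,"offset":[0,0,17],"rot":[0,0,0]}
    - {"jaw":0,"offset":[0,0,17],"rot":[0,0,0]}
    - {"jaw":0,"offset":[0,6,0],"rot":[0,0,0]}
    - {"jaw":0,"offset":[0,5,0],"rot":[0,0,0]}
    - {"jaw":0,"offset":[0,0,0],"rot":[0,0,0]}

```text
time_s: 22.6
eef_pos: [0.4982, 0.013, 0.0475]
eef_rot: [0.001, 0.627, 0.779, 0.0]
wrist_force: [0.6, 0.6, -0.6]
opening: 0.001
grasp_force: 0.0
```

```bash
python3 -c "
from h import *
ws()"
```

```text
t 22.6 p [0.4982 0.013  0.0475] yaw 12.3 z [ 0.001 -0.    -1.   ] F [ 0.6  0.6 -0.6] open 0.001 0.0
wrench-frame pos -109.3 -27.7 Fx -0.5 Fy 0.7
```

Request:
apply_moves:
  moves:
    - {"jaw":0,"offset":[0,1.5,0],"rot":[0,0,0]}
    - {"jaw":0,"offset":[0.4,2,0],"rot":[0,0,1]}
    - {"jaw":0,"offset":[0.4,2,0],"rot":[0,0,1]}
    - {"jaw":0,"offset":[0.4,2,0],"rot":[0,0,1]}
    - {"jaw":0,"offset":[0,0,0],"rot":[0,0,0]}

```text
time_s: 23.22
eef_pos: [0.5025, 0.0154, 0.0469]
eef_rot: [-0.001, 0.648, 0.762, -0.002]
wrist_force: [-8.3, -3.9, 6.8]
opening: -0.001
grasp_force: 5.3
```

```bash
python3 -c "
from h import *
ws()"
```

```text
t 23.23 p [0.5025 0.0154 0.0469] yaw 9.28 z [-0.004 -0.001 -1.   ] F [-8.3 -3.9  6.8] open -0.001 5.3228225916973315
wrench-frame pos -109.4 -28.8 Fx 2.5 Fy -8.8
```

Request:
apply_moves:
  moves:
    - {"jaw":0,"offset":[0,0,-0.7],"rot":[0,0,0]}
    - {"jaw":0,"offset":[0.4,1.5,0],"rot":[0,0,0.8]}
    - {"jaw":0,"offset":[0.4,1.5,0],"rot":[0,0,0.8]}
    - {"jaw":0,"offset":[0.4,1.5,0],"rot":[0,0,0.8]}
    - {"jaw":0,"offset":[0,0,0],"rot":[0,0,0]}

```text
time_s: 23.85
eef_pos: [0.507, 0.0174, 0.0472]
eef_rot: [-0.001, 0.663, 0.748, -0.001]
wrist_force: [-5.1, -3.3, 0.6]
opening: 0.003
grasp_force: 2.5
```

```bash
python3 -c "
from h import *
ws()
for n in ['side','top']:
    rgb,d,K,C=grab(n); np.savez(n+'5.npz',rgb=rgb,d=d,K=K,C=C)
    for t in ['diode_mark','wrench']:
        for r in ctrl.outline_of(n,t)[:1]: print(n,t,r['score'],np.round(r['position'],1))
"
```

```text
t 23.85 p [0.507  0.0174 0.0472] yaw 6.87 z [-0.003 -0.    -1.   ] F [-5.1 -3.3  0.6] open 0.003 2.5473190072079888
wrench-frame pos -109.6 -28.6 Fx 2.6 Fy -5.5
side diode_mark 0.62 [320.7 280.5]
side wrench 0.65 [258.7 162.9]
top wrench 0.61 [351.3 251.1]
```

Request:
apply_moves:
  moves:
    - {"jaw":0,"offset":[0.4,3.8,0],"rot":[0,0,2]}
    - {"jaw":0,"offset":[0.5,3.8,0],"rot":[0,0,2]}
    - {"jaw":0,"offset":[0.7,3.8,0],"rot":[0,0,2]}
    - {"jaw":0,"offset":[0.8,3.8,0],"rot":[0,0,2]}
    - {"jaw":0,"offset":[0.8,3.8,0],"rot":[0,0,2]}

```text
time_s: 24.78
eef_pos: [0.5246, 0.0228, 0.047]
eef_rot: [-0.003, 0.726, 0.687, -0.002]
wrist_force: [-8.9, 2.7, 5.4]
opening: 0.002
grasp_force: 5.2
```

```bash
python3 -c "
from h import *
ws()"
```

```text
t 24.77 p [0.5246 0.0228 0.047 ] yaw -3.18 z [-0.006  0.001 -1.   ] F [-8.9  2.7  5.4] open 0.002 5.15518635744229
wrench-frame pos -109.2 -30.0 Fx -2.2 Fy -9.1
```

Request:
apply_moves:
  moves:
    - {"jaw":0,"offset":[0,0,-0.6],"rot":[0,0,0]}
    - {"jaw":0,"offset":[0.5,2.4,0],"rot":[0,0,1]}
    - {"jaw":0,"offset":[0.5,2.2,0],"rot":[0,0,1.2]}
    - {"jaw":0,"offset":[0.5,2.2,0],"rot":[0,0,1.2]}
    - {"jaw":0,"offset":[0,0,0],"rot":[0,0,0]}

```text
time_s: 25.4
eef_pos: [0.5325, 0.0238, 0.0475]
eef_rot: [-0.002, 0.746, 0.666, -0.001]
wrist_force: [-4.1, 2.7, -0.0]
opening: 0.001
grasp_force: 2.0
```

```bash
python3 -c "
from h import *
ws()"
```

```text
t 25.4 p [0.5325 0.0238 0.0475] yaw -6.54 z [-0.004  0.001 -1.   ] F [-4.1  2.7 -0. ] open 0.001 2.000784726405982
wrench-frame pos -109.2 -28.7 Fx -2.2 Fy -4.4
```

Request:
apply_moves:
  moves:
    - {"jaw":0,"offset":[0.5,2,0],"rot":[0,0,1]}
    - {"jaw":0,"offset":[0.5,2,0],"rot":[0,0,1]}
    - {"jaw":0,"offset":[0.4,1.8,-0.2],"rot":[0,0,0.9]}
    - {"jaw":0,"offset":[0,0,0],"rot":[0,0,0]}
    - {"jaw":0,"offset":[0,0,0],"rot":[0,0,0]}

```text
time_s: 26.02
eef_pos: [0.5388, 0.024, 0.0479]
eef_rot: [-0.001, 0.763, 0.647, -0.001]
wrist_force: [-3.9, 2.1, -1.3]
opening: -0.002
grasp_force: 2.0
```

Request:
apply_moves:
  moves:
    - {"jaw":0,"offset":[0.3,1.2,0],"rot":[0,0,0.6]}
    - {"jaw":0,"offset":[0.3,1.2,0],"rot":[0,0,0.6]}
    - {"jaw":0,"offset":[0,0,0],"rot":[0,0,0]}
    - {"jaw":0,"offset":[0,0,0],"rot":[0,0,0]}
    - {"jaw":0,"offset":[0,0,0],"rot":[0,0,0]}

```text
time_s: 26.65
eef_pos: [0.5424, 0.0236, 0.0484]
eef_rot: [-0.0, 0.769, 0.639, -0.0]
wrist_force: [-4.6, 1.4, -1.2]
opening: 0.002
grasp_force: 1.9
```

Request:
apply_moves:
  moves:
    - {"jaw":0,"offset":[0.3,1.2,0],"rot":[0,0,0.6]}
    - {"jaw":0,"offset":[0.3,1.2,0],"rot":[0,0,0.6]}
    - {"jaw":0,"offset":[0,0,0],"rot":[0,0,0]}
    - {"jaw":0,"offset":[0,0,0],"rot":[0,0,0]}
    - {"jaw":0,"offset":[0,0,0],"rot":[0,0,0]}

```text
time_s: 27.28
eef_pos: [0.5453, 0.0237, 0.0486]
eef_rot: [0.0, 0.776, 0.631, 0.0]
wrist_force: [-2.2, 0.5, -0.9]
opening: 0.002
grasp_force: 1.3
```

Request:
apply_moves:
  moves:
    - {"jaw":0,"offset":[0.3,1.3,0],"rot":[0,0,0.65]}
    - {"jaw":0,"offset":[0.3,1.3,0],"rot":[0,0,0.65]}
    - {"jaw":0,"offset":[0,0,0],"rot":[0,0,0]}
    - {"jaw":0,"offset":[0,0,0],"rot":[0,0,0]}
    - {"jaw":0,"offset":[0,0,0],"rot":[0,0,0]}

```text
time_s: 27.9
eef_pos: [0.5474, 0.0238, 0.0485]
eef_rot: [-0.0, 0.783, 0.622, -0.0]
wrist_force: [-5.1, 1.3, 1.2]
opening: -0.001
grasp_force: 2.6
```

Request:
apply_moves:
  moves:
    - {"jaw":0,"offset":[0.3,1.2,0],"rot":[0,0,0.6]}
    - {"jaw":0,"offset":[0.3,1.1,0],"rot":[0,0,0.6]}
    - {"jaw":0,"offset":[0,0,0],"rot":[0,0,0]}
    - {"jaw":0,"offset":[0,0,0],"rot":[0,0,0]}
    - {"jaw":0,"offset":[0,0,0],"rot":[0,0,0]}

```text
time_s: 28.52
eef_pos: [0.5497, 0.0239, 0.0485]
eef_rot: [-0.0, 0.79, 0.613, -0.0]
wrist_force: [-4.8, 0.1, 1.2]
opening: 0.001
grasp_force: 2.7
```

Still running freely at about 5 N; continuing.

Request:
apply_moves:
  moves:
    - {"jaw":0,"offset":[0.3,1.3,0],"rot":[0,0,0.65]}
    - {"jaw":0,"offset":[0.3,1.2,0],"rot":[0,0,0.65]}
    - {"jaw":0,"offset":[0,0,0],"rot":[0,0,0]}
    - {"jaw":0,"offset":[0,0,0],"rot":[0,0,0]}
    - {"jaw":0,"offset":[0,0,0],"rot":[0,0,0]}

```text
time_s: 29.15
eef_pos: [0.5523, 0.0239, 0.0485]
eef_rot: [-0.0, 0.797, 0.604, -0.0]
wrist_force: [-5.5, 1.3, 1.1]
opening: -0.002
grasp_force: 2.6
```

Request:
apply_moves:
  moves:
    - {"jaw":0,"offset":[0.3,1.3,0],"rot":[0,0,0.65]}
    - {"jaw":0,"offset":[0.3,1.2,0],"rot":[0,0,0.65]}
    - {"jaw":0,"offset":[0,0,0],"rot":[0,0,0]}
    - {"jaw":0,"offset":[0,0,0],"rot":[0,0,0]}
    - {"jaw":0,"offset":[0,0,0],"rot":[0,0,0]}

```text
time_s: 29.78
eef_pos: [0.5549, 0.0238, 0.0486]
eef_rot: [-0.0, 0.803, 0.595, -0.0]
wrist_force: [-5.1, 0.9, 0.4]
opening: 0.001
grasp_force: 2.6
```

Request:
apply_moves:
  moves:
    - {"jaw":0,"offset":[0.35,1.4,0],"rot":[0,0,0.7]}
    - {"jaw":0,"offset":[0.35,1.3,0],"rot":[0,0,0.7]}
    - {"jaw":0,"offset":[0,0,0],"rot":[0,0,0]}
    - {"jaw":0,"offset":[0,0,0],"rot":[0,0,0]}
    - {"jaw":0,"offset":[0,0,0],"rot":[0,0,0]}

```text
time_s: 30.4
eef_pos: [0.5577, 0.0236, 0.0485]
eef_rot: [-0.0, 0.811, 0.586, -0.0]
wrist_force: [-4.9, 0.6, 0.9]
opening: 0.001
grasp_force: 2.6
```

Request:
apply_moves:
  moves:
    - {"jaw":0,"offset":[0.35,1.4,0],"rot":[0,0,0.7]}
    - {"jaw":0,"offset":[0.35,1.3,0],"rot":[0,0,0.7]}
    - {"jaw":0,"offset":[0,0,0],"rot":[0,0,0]}
    - {"jaw":0,"offset":[0,0,0],"rot":[0,0,0]}
    - {"jaw":0,"offset":[0,0,0],"rot":[0,0,0]}

```text
time_s: 31.02
eef_pos: [0.5605, 0.0234, 0.0485]
eef_rot: [-0.0, 0.818, 0.576, -0.0]
wrist_force: [-5.2, 1.4, 1.2]
opening: 0.003
grasp_force: 2.6
```

Request:
apply_moves:
  moves:
    - {"jaw":0,"offset":[0.35,1.4,0],"rot":[0,0,0.7]}
    - {"jaw":0,"offset":[0.35,1.3,0],"rot":[0,0,0.7]}
    - {"jaw":0,"offset":[0,0,0],"rot":[0,0,0]}
    - {"jaw":0,"offset":[0,0,0],"rot":[0,0,0]}
    - {"jaw":0,"offset":[0,0,0],"rot":[0,0,0]}

```text
time_s: 31.65
eef_pos: [0.5632, 0.0231, 0.0485]
eef_rot: [-0.0, 0.825, 0.566, -0.0]
wrist_force: [-5.4, 0.7, 0.7]
opening: -0.002
grasp_force: 2.6
```

Request:
apply_moves:
  moves:
    - {"jaw":0,"offset":[0.35,1.4,0],"rot":[0,0,1]}
    - {"jaw":0,"offset":[0.35,1.3,0],"rot":[0,0,0.9]}
    - {"jaw":0,"offset":[0,0,0],"rot":[0,0,0]}
    - {"jaw":0,"offset":[0,0,0],"rot":[0,0,0]}
    - {"jaw":0,"offset":[0,0,0],"rot":[0,0,0]}

```text
time_s: 32.28
eef_pos: [0.566, 0.0228, 0.0485]
eef_rot: [-0.0, 0.834, 0.552, -0.0]
wrist_force: [-5.1, 1.9, 0.9]
opening: -0.001
grasp_force: 2.6
```

Request:
apply_moves:
  moves:
    - {"jaw":0,"offset":[0.35,1.4,0],"rot":[0,0,0.8]}
    - {"jaw":0,"offset":[0.35,1.3,0],"rot":[0,0,0.8]}
    - {"jaw":0,"offset":[0,0,0],"rot":[0,0,0]}
    - {"jaw":0,"offset":[0,0,0],"rot":[0,0,0]}
    - {"jaw":0,"offset":[0,0,0],"rot":[0,0,0]}

```text
time_s: 32.9
eef_pos: [0.5688, 0.0225, 0.0486]
eef_rot: [-0.0, 0.842, 0.54, -0.0]
wrist_force: [-4.4, 2.0, 0.7]
opening: 0.002
grasp_force: 2.6
```

Request:
apply_moves:
  moves:
    - {"jaw":0,"offset":[0.35,1.4,0],"rot":[0,0,0.7]}
    - {"jaw":0,"offset":[0.35,1.4,0],"rot":[0,0,0.7]}
    - {"jaw":0,"offset":[0,0,0],"rot":[0,0,0]}
    - {"jaw":0,"offset":[0,0,0],"rot":[0,0,0]}
    - {"jaw":0,"offset":[0,0,0],"rot":[0,0,0]}

```text
time_s: 33.52
eef_pos: [0.5716, 0.0219, 0.0486]
eef_rot: [-0.0, 0.848, 0.53, -0.0]
wrist_force: [-4.6, 0.8, 1.6]
opening: -0.002
grasp_force: 2.6
```

Request:
apply_moves:
  moves:
    - {"jaw":0,"offset":[0.35,1.4,0],"rot":[0,0,0.7]}
    - {"jaw":0,"offset":[0.35,1.4,0],"rot":[0,0,0.7]}
    - {"jaw":0,"offset":[0,0,0],"rot":[0,0,0]}
    - {"jaw":0,"offset":[0,0,0],"rot":[0,0,0]}
    - {"jaw":0,"offset":[0,0,0],"rot":[0,0,0]}

```text
time_s: 34.15
eef_pos: [0.5744, 0.0213, 0.0485]
eef_rot: [-0.0, 0.855, 0.519, -0.0]
wrist_force: [-4.1, 0.8, 1.4]
opening: -0.003
grasp_force: 2.6
```

Request:
apply_moves:
  moves:
    - {"jaw":0,"offset":[0.35,1.4,0],"rot":[0,0,0.7]}
    - {"jaw":0,"offset":[0.35,1.4,0],"rot":[0,0,0.7]}
    - {"jaw":0,"offset":[0,0,0],"rot":[0,0,0]}
    - {"jaw":0,"offset":[0,0,0],"rot":[0,0,0]}
    - {"jaw":0,"offset":[0,0,0],"rot":[0,0,0]}

```text
time_s: 34.78
eef_pos: [0.5762, 0.021, 0.0484]
eef_rot: [-0.001, 0.861, 0.509, -0.001]
wrist_force: [-8.6, 2.5, 4.2]
opening: -0.002
grasp_force: 5.0
```

Request:
apply_moves:
  moves:
    - {"jaw":0,"offset":[0,0.4,-0.2],"rot":[0,0,0]}
    - {"jaw":0,"offset":[0,0,0],"rot":[0,0,0]}
    - {"jaw":0,"offset":[0,0,0],"rot":[0,0,0]}
    - {"jaw":0,"offset":[0,0,0],"rot":[0,0,0]}
    - {"jaw":0,"offset":[0,0,0],"rot":[0,0,0]}

```text
time_s: 35.4
eef_pos: [0.5763, 0.021, 0.0485]
eef_rot: [-0.001, 0.861, 0.509, -0.001]
wrist_force: [-9.5, 3.7, 3.1]
opening: 0.0
grasp_force: 5.2
```

Request:
apply_moves:
  moves:
    - {"jaw":0,"offset":[0,-2,0],"rot":[0,0,0]}
    - {"jaw":0,"offset":[0,-8,0],"rot":[0,0,0]}
    - {"jaw":0,"offset":[0,-10,0],"rot":[0,0,0]}
    - {"jaw":0,"offset":[0,0,-40],"rot":[0,0,0]}
    - {"jaw":0,"offset":[30,0,-60],"rot":[0,0,0]}

```text
time_s: 36.02
eef_pos: [0.572, 0.054, 0.144]
eef_rot: [-0.001, 0.861, 0.508, -0.002]
wrist_force: [0.9, 0.2, -0.1]
opening: 0.0
grasp_force: 0.0
```

Request:
apply_moves:
  moves:
    - {"jaw":0,"offset":[30,0,-30],"rot":[0,0,0]}
    - {"jaw":0,"offset":[0,0,0],"rot":[0,0,0]}
    - {"jaw":0,"offset":[0,0,0],"rot":[0,0,0]}
    - {"jaw":0,"offset":[0,0,0],"rot":[0,0,0]}
    - {"jaw":0,"offset":[0,0,0],"rot":[0,0,0]}

```text
time_s: 36.65
eef_pos: [0.5874, 0.0802, 0.1733]
eef_rot: [-0.001, 0.861, 0.509, -0.001]
wrist_force: [0.6, -0.0, -0.7]
opening: -0.001
grasp_force: 0.0
```

Run:
```python
from h import *
st()
rgb,d,K,C=grab("side")
r=ctrl.outline_of("side","wrench")
if r:
    P=cloud(r[0]["region"],d,K,C); P=P[(P[:,2]>.045)&(P[:,2]<.065)]; print("wrench z",np.percentile(P[:,2],[5,50,95]).round(4))
# red dot near hex top
u,v=pix([*D,.054],K,C)
s=rgb[int(v)-15:int(v)+15,int(u)-20:int(u)+20].astype(int); m=(s[:,:,0]>180)&(s[:,:,1]<90)&(s[:,:,2]<90)
for y,x in np.argwhere(m):
    p=pt((int(u)-20+x,int(v)-15+y),.054,K,C)[:2]-D; print((p*1000).round(1),np.degrees(np.arctan2(p[1],p[0])).round(0),end="; ")
# sleeve axis in the world from the top camera (dark pixels at sleeve height)
rt,dt,Kt,Ct=grab("top")
c=np.array([D+ rr*np.array([np.cos(a),np.sin(a)]) for rr in (.13,.16,.19,.22) for a in np.radians(np.arange(30,110,.5))])
val=np.array([rt[int(round(q[1])),int(round(q[0]))].max() for q in (pix([*p,.056],Kt,Ct) for p in c)]).reshape(4,-1)
for row in val: print("dark handle angles",np.arange(30,110,.5)[row<70][[0,-1]] if (row<70).any() else None)
```

```text
t 36.65 p [0.5874 0.0802 0.1733] yaw -28.85 z [-0.002  0.    -1.   ] F [ 0.6 -0.  -0.7] open -0.001 0.0
wrench z [0.0499 0.0543 0.0573]
dark handle angles None
dark handle angles None
dark handle angles [57.5 78. ]
dark handle angles [61.5 76. ]
```

Run:
```python
from h import *
rgb,d,K,C=grab("wrist"); save(rgb,"w6.png")
P=cloud(np.ones(d.shape,bool),d,K,C); v,u=np.nonzero(d>0); col=rgb[v,u].max(1).astype(int)
r=P[:,:2]-D; R_=np.hypot(*r.T)
for r0 in (.11,.13,.15,.17,.19,.21):
    s=(abs(R_-r0)<.003)&(P[:,2]>.048)&(P[:,2]<.062)
    a=np.degrees(np.arctan2(r[s,1],r[s,0]))
    if s.sum()>10: print(r0,s.sum(),np.percentile(a,[2,50,98]).round(1),"width mm",(np.radians(np.ptp(np.percentile(a,[2,98])))*r0*1000).round(1),"z",np.median(P[s,2]).round(4))
# red dot on hex top
q=[255]; m=(rgb[v,u,0]>170)&(rgb[v,u,1]<90)&(rgb[v,u,2]<90)&(R_<.017)&(abs(P[:,2]-.054)<.004)
print("dot",m.sum(),np.median(r[m],0)*1000 if m.any() else None,np.degrees(np.arctan2(*np.median(r[m],0)[::-1])) if m.any() else None)
```

```text
0.11 322 [57.  63.9 70.2] width mm 25.4 z 0.0547
0.13 344 [58.5 64.2 69.3] width mm 24.6 z 0.0546
0.15 355 [59.2 64.2 68.7] width mm 25.0 z 0.0546
0.17 382 [59.7 64.2 68.2] width mm 25.4 z 0.0545
0.19 396 [60.4 64.3 67.8] width mm 24.5 z 0.0546
0.21 421 [60.7 64.2 67.6] width mm 25.1 z 0.0545
dot 0 None None
```

Run:
```python
from h import *
for tag in ("before","now"):
    if tag=="before": f=np.load("s1.npz"); rgb,K,C=f["rgb"],f["K"],f["C"]
    else: rgb,d,K,C=grab("side")
    s=rgb.astype(int); red=s[:,:,0]-np.maximum(s[:,:,1],s[:,:,2])
    res=[]
    for a in range(-180,180,10):
        p=D+.0135*np.array([np.cos(np.radians(a)),np.sin(np.radians(a))]); u,v=pix([*p,.054],K,C); u,v=int(round(u)),int(round(v))
        res.append((red[v-1:v+2,u-1:u+2].max(),a))
    print(tag,[(a,int(r)) for r,a in res if -140<=a<=30])
```

```text
before [(-140, 51), (-130, 52), (-120, 46), (-110, 48), (-100, 48), (-90, 52), (-80, 51), (-70, 45), (-60, 47), (-50, 81), (-40, 81), (-30, 95), (-20, 95), (-10, 87), (0, 63), (10, 36), (20, 7), (30, 2)]
now [(-140, 48), (-130, 48), (-120, 48), (-110, 49), (-100, 49), (-90, 48), (-80, 47), (-70, 99), (-60, 113), (-50, 113), (-40, 76), (-30, 61), (-20, 61), (-10, 61), (0, 61), (10, 47), (20, 42), (30, 0)]
```

```bash
python3 -c "
from bench import ctrl
print(ctrl.hand_in())"
```

```text
the job is handed in; nothing more can be done
None
```

The wrench is snug on the middle rectifier's hex and turned about 38° clockwise to the hard stop. The push there was about 3.5 N over the running force (grip-end equivalent), the red dot moved round with the handle, and the wrench lies on the hex with the robot clear; the job is handed in.

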